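Chuck the ring jar and crack its tight lid

ROBOT

A 6-joint arm with a two-finger parallel gripper is mounted at the origin on the work surface. World frame = base frame: x ahead of the robot, y to its left, z up, the work surface at z = 0. Lengths are in m, angles in rad, forces in N, time in s.
With the tool pointing down it reaches from about 0.375 to 0.925 m from the base axis. Payload 5.7 kg.
Tool frame: the origin (TCP) lies at the centre of the arm's flange, where the gripper is bolted on; the fingertips stand ctrl.tips_ahead ahead of it and the grasp point (between the pads) lies 163 mm ahead of it (ctrl.tips_ahead is the distance from the TCP to the fingertips, in m); y points along the fingers, z is the direction in which the jaws open and shut, and the axes are right-handed (so a half turn about y gives the same grasp; the last joint's range is limited). The gripper opens to 88 mm and grips with 3 to 60 N. Pads are 20 mm wide; open, the fingers measure 115 mm over their backs; the gripper's body (75 mm by 178 mm) begins 61 mm behind the grasp point.
Start: joints at [1.009, 0.359, 1.51, -0, 1.272, -0.115], TCP at [0.259, 0.541, 0.405] pointing down, gripper open.
Joint ranges: [-2.97, 2.97], [-1.01, 2.36], [0.21, 2.38], [-0.96, 4.11], [0.2, 2.71], [-2.98, 2.98]. Speed limits (rad/s): [2.39, 2.39, 3.14, 3.14, 3.14, 3.14].

INTERFACE

Orientations are given as [roll, pitch, yaw] about the fixed x, y, z axes, in that order (R = Rz(yaw) Ry(pitch) Rx(roll)).
In Python, from workcell import read_state, viewer, ctrl gives the robot as it stands.
- The arm moves only by the shell command python3 -m jog 'ROWS' [FORCE]. ROWS is JSON, one flat list of numbers, 7 for each row, row after row: the opening, from 0 (shut) to 1 (fully open), then the shift along the world's x, y, z in mm, then the turn, a rotation vector about the world's x, y, z in rad. A call has 1 to 20 rows; each row is the pose to reach, as a shift and turn from the pose commanded when the call began; what a row does not reach only later rows make up. A row lasts 1/10 s, in which the tool goes at most 50 mm and 8.59 degrees, less where a joint would pass 70% of its speed; a pose out of reach is approached as far as the arm can. A call with a gripper value outside its range is refused whole. The fingers move at their own pace and stop on an object; FORCE is the grip in N (left out, the last holds). Time passes only in rows, so rows that repeat a pose let the fingers close. It gives the time, the measured TCP pose, the force and the opening at its end, in the units of the state.
- read_state(): the state, without advancing time (a new reading comes with each control period).
- viewer.grab_frame(name): name is "side" or "top" or "wrist"; returns (picture, depth): 420x560x3 uint8, red, green, blue; 420x560 float32, m along the optical axis (not along the pixel's ray), 0 where there is no reading.
- viewer.camera_info(name): a dict with "fov_y" (degrees; the focal length in pixels is half the picture's height over the tangent of half this angle, whatever the lens; pixels are square), "cx", "cy" (the principal point, pixels), "k1" (the pictures are not rectified: a ray, as slopes to the right and down, at radius r is drawn at 1 + k1 r^2 times it, then the intrinsics apply), "extrinsics" (4x4, takes a point from camera to world coordinates). Camera axes: x right, y down, z forward; pixel columns grow to the right and rows downward; lengths in m; the calibration is good to about 2 mm. A picture is of the moment at which its call begins: read the wrist's pose just before it. camera_info takes no time and is no camera call; for the wrist camera it gives the pose at the moment of the call.
- ctrl.job_done(): hands the job in, once; it reports no verdict.
The state is a dict: "clock": time; "q": joint angles; "qd": joint speeds; "joint_torque": joint torques, N m; "ee_pos": TCP position; "tcp_rot": TCP orientation; "contact_force": force on the tool from outside, world axes, zero at the start; "ft_torque": the same for the moment, N m; "grip_width": opening from 0.0 (shut) to 1.0 (fully open).
Only numpy, scipy, OpenCV 4.12 (cv2) and the standard library are available. Lean on these libraries where they do the work, as an engineer would, in place of code of your own. Each camera call takes 0.05 s, during which the arm holds its last target. There are 200 camera calls.

TASK

The brass lid is stuck tight on the glass jar of rings that stands loose in the bench chuck. Swing the chuck's lever clockwise until its three jaws hold the jar firmly, let go of the lever, then grip the brass lid and unscrew it counter-clockwise until its threads come free, without the jar turning or rising in the jaws. Lift the lid straight off and finish still holding it level, a finger's breadth or two above the jar's mouth, with the jar left clamped and the rest of the bench undisturbed.

Things in the scene. Friction and masses are not known exactly. Their poses are not given: they have to be found in the camera images.
- chuck_face (a point): Self-centring three-jaw bench chuck, bolted upright to the bench: round flange 136 mm across, aluminium knurled sleeve 108 mm across, steel face 96 mm across. This point is the centre of the face, 48 mm above the bench; the chuck's axis passes through it, straight up.
- sleeve (a joint): The chuck's knurled sleeve, turned by its lever: radians, 0 = jaws fully open, growing as the lever goes clockwise seen from above (stop at 1.2). About 5 N at the grip turns it; each jaw moves in 4 mm per rad and meets the jar at about 0.75. Then it goes stiff: 8 to 12 N at the grip (sleeve about 0.82 to 0.9) clamps firmly. It stays where left.
- lever_grip (a point): Middle of the lever's upright black round grip, 22 mm in diameter and 46 mm tall (65 to 110 mm above the bench); this point is 88 mm above the bench and 108 mm from the chuck's axis, and circles that axis as the lever turns. Below the grip the lever slopes down as a 10 mm bar to the sleeve.
- jaw_a: One of three equal jaws on the chuck face, 120 degrees apart, with white nylon blocks 18 mm wide that reach 32 mm above the face (80 mm above the bench). The origin is on the chuck's axis at the face; x points outward along the jaw.
- jaw_b: The second jaw, as jaw_a.
- jaw_c: The third jaw, as jaw_a.
- jar_center (a point): The clear glass jar of rings, loose, upright on the middle of the chuck face, 1.8 to 3 mm from each jaw at the start. Body 49 mm in diameter and 52 mm high, 72 mm high to its rim, which is 43 mm across. This point is on its axis 36 mm above its underside; z is up along the axis, x points to its red tag.
- jar_tag (a point): Red tag on the jar's side, 24.5 mm from its axis, 46 mm above its underside (10 mm above jar_center).
- jar_mouth (a point): Centre of the jar's mouth, level with the rim, 72 mm above the jar's underside.
- lid_center (a point): Centre, half-way up, of the brass screw lid on that jar: 56 mm in diameter, 20 mm tall, fluted skirt. At the start it is 116 mm above the bench on the jar's axis. z is up; x runs along the red stripe on its top, at the start over the jar's red tag, up to 7 degrees counter-clockwise of it. The skirt reaches 14 mm below the jar's rim while the lid is on.
- spare_jar_center (a point): Bystander: amber jar with a black lid, 49 mm in diameter, 78 mm tall; its centre.
- doming_block: Bystander: steel doming block, a 50 mm cube; origin under its centre.
- punch: Bystander: doming punch standing on end, 18 mm in diameter with a 26 mm polished ball on top, 85 mm tall; origin under its centre.
- saw: Bystander: piercing saw lying flat, 300 mm long with its wooden handle, 110 mm deep, 28 mm high; origin on the bench under the middle of its blade.
- emery_stick: Bystander: dark red emery stick, 270 x 20 x 10 mm along x; origin under its centre.
- bench_pin: Bystander: slotted wooden bench pin, 120 x 85 x 14 mm; origin under its centre.
- ring_gauges: Bystander: ring of steel finger gauges, 140 mm across and 20 mm high, lying flat; origin under its centre.
- jar: The same jar: its underside's centre.
- lid: The same lid (origin 10 mm below lid_center). Three-start lug thread: turned counter-clockwise it is tight (about 0.4 N m) for half a radian, then climbs 1 mm and runs loose, and is free when its x axis is 0.95 to 1.7 rad counter-clockwise from the jar's; before that it cannot be lifted.
Mind the look-alikes: they are no part of the job. Of the things that look like the part that bears chuck_face, the larger one is meant. Of the things shaped like the lid, the brass one is meant.

How it is judged:
On the way, in this order (a step that is already met when the one before it is completed fails the run):
1. all three jaws press firmly on the jar (over 3 N each) while its lid is still screwed on (contact force between each of jaw_a, jaw_b, jaw_c and jar above 3 N and angle between the x axis of lid_center and the x axis of jar_center, either way round below 0.3 rad and z of lid_center in the frame of jar_center below 0.0345 m), for 0.3 s.
2. the lid has been unscrewed counter-clockwise until its threads are free, the jar still firmly in the jaws (contact force between each of jaw_a, jaw_b, jaw_c and jar above 3 N and angle between the x axis of lid_center and the x axis of jar_center, either way round above 0.85 rad and z of lid_center in the frame of jar_center below 0.05 m), for 0.1 s.
At the end, for the whole second after the job is handed in: Lid held still in the fingers (over 2 N), off the jar, within 0.2 rad of level, centre within 20 mm of the jar's axis and 12 to 65 mm above its rim; jar upright on the chuck face, within 4 mm of the chuck's axis, each jaw pressing on it with over 3 N (contact force between each of jaw_a, jaw_b, jaw_c and jar above 3 N and horizontal distance between jar_center and chuck_face below 0.004 m and angle between jar_center's own z axis and vertical below 0.06 rad and z of jar_center in the frame of chuck_face below 0.041 m and contact force between the fingers and lid above 2 N and contact force between lid and jar below 0.05 N and z of lid_center in the frame of jar_mouth between 0.012 and 0.065 m and horizontal distance between lid_center and jar_mouth below 0.02 m and angle between lid_center's own z axis and vertical below 0.2 rad and linear speed of lid below 0.02 m/s); the arm keeps its last pose, push and grip.
It fails at once if the jar turns or rises in the chuck (its red tag more than 9 mm from where it started) (distance of jar_tag from where it was at the start of the episode above 0.009 m).
It fails at once if a bystander disturbed (moved more than 25 mm) (distance of any of spare_jar_center, doming_block, punch, saw, emery_stick, bench_pin, ring_gauges from where it was at the start of the episode above 0.025 m).
It also fails if it takes over 64 s, if anything falls off the work surface, if the arm or the gripper's body presses on something with over 40 N, if the wrist force passes 120 N, or if a joint passes its speed limit or range.

## Working session

There is one attempt and no reset: what is moved stays moved. The work goes in short steps, Python scripts to look and compute and a shell command to move; the robot and the scene stay as the last step left them, time stands still between calls to the robot, and variables do not carry over. Pictures are saved under pics/ and viewed, about 8 in all and at most 12, crops included, and the job is handed in when it is done.

```bash
mkdir -p pics; cat > h.py <<'E'
import numpy as np, cv2
from workcell import read_state, viewer, ctrl
def grab(n, fn=None):
    info=viewer.camera_info(n); im,d=viewer.grab_frame(n)
    np.savez(f'/tmp/{n}.npz',im=im,d=d,E=np.array(info['extrinsics']),p=[info['fov_y'],info['cx'],info['cy'],info['k1']])
    if fn: cv2.imwrite('pics/'+fn,im[:,:,::-1])
def load(n):
    return np.load(f'/tmp/{n}.npz')
def rays(n,pts):
    z=load(n); fov,cx,cy,k1=z['p']; f=210/np.tan(np.radians(fov)/2)
    K=np.array([[f,0,cx],[0,f,cy],[0,0,1.]])
    return cv2.undistortPoints(np.array(pts,float).reshape(-1,1,2),K,np.array([k1,0,0,0.])).reshape(-1,2),z
def onplane(n,pts,h):
    s,z=rays(n,pts);E=z['E']; d=np.c_[s,np.ones(len(s))]@E[:3,:3].T;o=E[:3,3]
    return o+d*((h-o[2])/d[:,2])[:,None]
def cloud(n):
    z=load(n);v,u=np.mgrid[:420,:560];s,_=rays(n,np.c_[u.ravel(),v.ravel()]);d=z['d'].ravel()
    P=np.c_[s*d[:,None],d]@z['E'][:3,:3].T+z['E'][:3,3]
    P[d==0]=np.nan
    return P.reshape(420,560,3)
E
python3 - <<'E'
from h import *
import json
for n in ['side','top','wrist']: grab(n,n+'0.png'); print(n,viewer.camera_info(n))
s=read_state();print(s,ctrl.tips_ahead)
a=cv2.imread('pics/top0.png');cv2.imwrite('pics/top0b.png',cv2.resize(a,(800,600)))
E
```

```text
side {'fov_y': 45.538159430851124, 'cx': 289.86262014733586, 'cy': 211.629637749523, 'k1': -0.017687403399161566, 'extrinsics': array([[ 0.98236185, -0.10692125,  0.15340484,  0.30475546],
       [-0.18575385, -0.65217465,  0.73495832, -1.04854707],
       [ 0.02146409, -0.75049055, -0.66053253,  1.07576801],
       [ 0.        ,  0.        ,  0.        ,  1.        ]])}
top {'fov_y': 46.763817977196126, 'cx': 276.5411315568622, 'cy': 209.89830088985406, 'k1': 0.01752135060323112, 'extrinsics': array([[-0.02839558, -0.98965598,  0.14062268,  0.3175806 ],
       [-0.9995173 ,  0.02633709, -0.01647829,  0.03571448],
       [ 0.01260425, -0.14102271, -0.98992612,  1.6504455 ],
       [ 0.        ,  0.        ,  0.        ,  1.        ]])}
wrist {'fov_y': 65.73079070867803, 'cx': 279.6059052611367, 'cy': 208.46883736366527, 'k1': -0.06423521848909397, 'extrinsics': array([[ 4.31573455e-01,  8.75009505e-01,  2.19323322e-01,
         1.99721697e-01],
       [ 9.02077693e-01, -4.18506554e-01, -1.05394968e-01,
         5.69155811e-01],
       [-4.33351174e-04,  2.43332347e-01, -9.69942875e-01,
         3.84126356e-01],
       [ 0.00000000e+00,  0.00000000e+00,  0.00000000e+00,
         1.00000000e+00]])}
{'clock': 0.15, 'q': array([ 1.00890712e+00,  3.59348036e-01,  1.51116088e+00, -4.07440494e-05,
        1.27255314e+00, -1.15091623e-01]), 'qd': array([ 8.74065500e-05, -1.43976882e-03, -1.97249291e-03, -3.76895358e-04,
       -8.96043337e-04, -1.72538008e-03]), 'joint_torque': array([ 5.88029388e-05, -5.15760612e+01, -2.71010166e+01,  6.76015299e-02,
        3.05889593e-02, -6.22454945e-05]), 'ee_pos': array([0.25910878, 0.54086092, 0.40400621]), 'tcp_rot': array([-1.57226048e+00,  1.30072869e-04, -4.46785674e-01]), 'contact_force': array([ 0.05379286, -0.18358877,  0.08485053]), 'ft_torque': array([-0.00573809,  0.04031901,  0.0072853 ]), 'grip_width': 0.9947720673218166} 0.182
```

View pics/top0b.png

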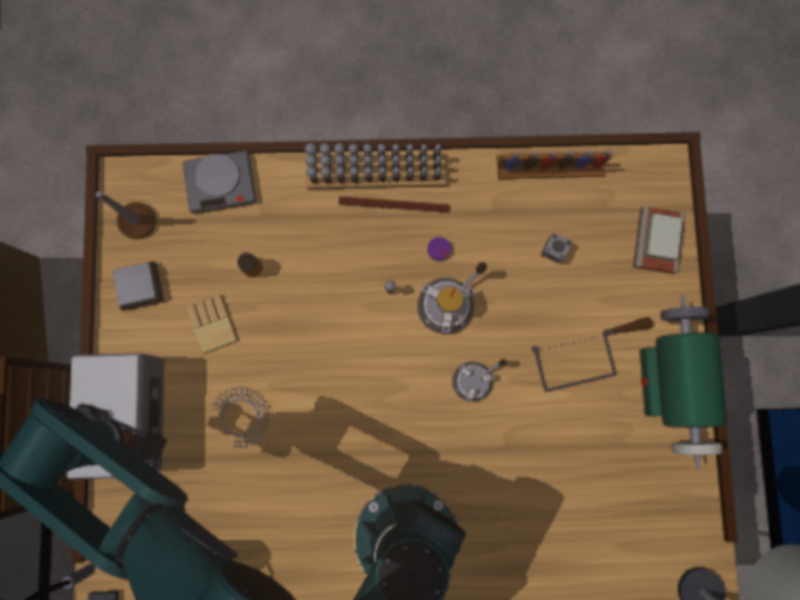

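View pics/side0.png

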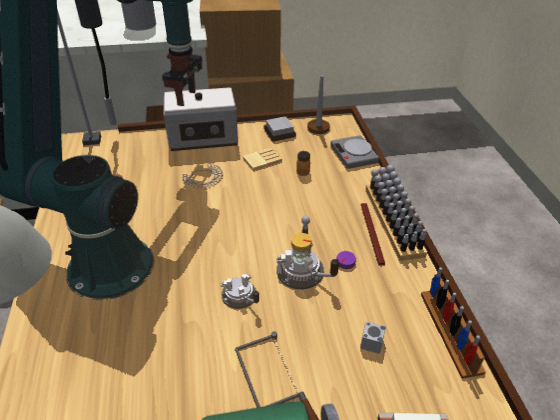

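The top view shows the larger chuck with the brass-lidded jar at about (315,210) in original pixels. Its lever grip is at (337,188), and the punch stands close by at (274,201). The smaller chuck and the purple lid are the look-alikes.

```bash
python3 - <<'E'
from h import *
t=cv2.imread('pics/top0.png')[160:250,265:365]; s=cv2.imread('pics/side0.png')[205:295,250:350]
cv2.imwrite('pics/c0.png',np.hstack([cv2.resize(t,(400,360),interpolation=2),cv2.resize(s,(400,360),interpolation=2)]))
P=cloud('top')
c=onplane('top',[(315,209)],.126)[0];g=onplane('top',[(337,187.5)],.11)[0];print(c,g)
# brass lid top by depth
m=(np.abs(P[...,2]-.126)<.008)&(np.hypot(P[...,0]-c[0],P[...,1]-c[1])<.045)
print('lid',m.sum(),P[m].min(0),P[m].max(0),P[m].mean(0))
ys,xs=np.where(m);print('px',xs.min(),xs.max(),ys.min(),ys.max())
m=(P[...,2]>.09)&(P[...,2]<.125)&(np.hypot(P[...,0]-g[0],P[...,1]-g[1])<.03)
print('grip',m.sum(),P[m].mean(0),P[m].min(0),P[m].max(0))
P=cloud('side')
m=(P[...,2]>.117)&(P[...,2]<.135)&(np.hypot(P[...,0]-c[0],P[...,1]-c[1])<.05)
print('side lid',P[m].min(0),P[m].max(0),(P[m].min(0)+P[m].max(0))/2)
m=(P[...,2]>.098)&(np.hypot(P[...,0]-g[0],P[...,1]-g[1])<.03)
print('side grip',m.sum(),P[m].min(0),P[m].max(0))
E
```

```text
[ 0.5337649  -0.11178876  0.126     ] [ 0.60424168 -0.18718273  0.11      ]
lid 247 [ 0.50773219 -0.13842291  0.11821853] [ 0.56338797 -0.08312994  0.13392677] [ 0.53525759 -0.11061028  0.12659588]
px 306 323 200 217
grip 41 [ 0.60939661 -0.18757985  0.10875778] [ 0.60020369 -0.1974719   0.09311172] [ 0.61916897 -0.1785747   0.12051417]
side lid [ 0.50559924 -0.13909392  0.11711497] [ 0.56166041 -0.07901791  0.13301944] [ 0.53362983 -0.10905592  0.1250672 ]
side grip 59 [ 0.59696231 -0.20133083  0.09854405] [ 0.61815797 -0.17604928  0.11562134]
```

View pics/c0.png

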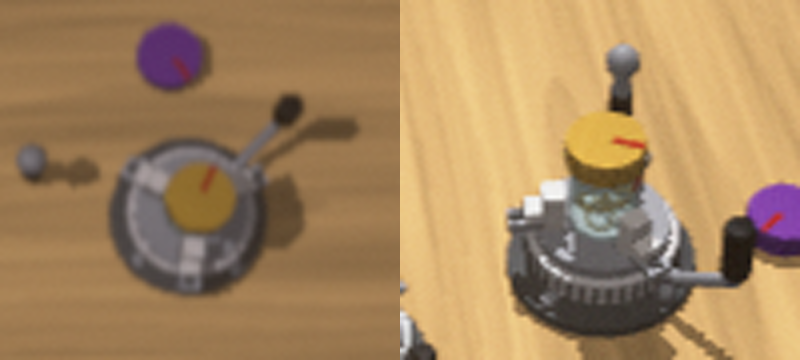

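Chuck axis is about (0.534,-0.110) and the lever grip about (0.609,-0.188), at azimuth -46°. I'll move above the grip with the pads closing along the tangent and check with the wrist camera.

```bash
python3 -m jog '[1,350,-728,0,0,0,-0.35, 1,350,-728,0,0,0,-0.35, 1,350,-728,0,0,0,-0.35, 1,350,-728,0,0,0,-0.35, 1,350,-728,0,0,0,-0.35, 1,350,-728,0,0,0,-0.35, 1,350,-728,0,0,0,-0.35, 1,350,-728,0,0,0,-0.35, 1,350,-728,0,0,0,-0.35, 1,350,-728,0,0,0,-0.35, 1,350,-728,0,0,0,-0.35, 1,350,-728,0,0,0,-0.35, 1,350,-728,0,0,0,-0.35, 1,350,-728,0,0,0,-0.35, 1,350,-728,0,0,0,-0.35, 1,350,-728,0,0,0,-0.35, 1,350,-728,0,0,0,-0.35, 1,350,-728,0,0,0,-0.35, 1,350,-728,0,0,0,-0.35, 1,350,-728,0,0,0,-0.35]'
python3 - <<'E'
from h import *
grab('wrist','w1.png');print(read_state()['ee_pos'],read_state()['tcp_rot'],read_state()['q'])
P=cloud('wrist')
def box(lo,hi,c,r):
    m=(P[...,2]>lo)&(P[...,2]<hi)&(np.hypot(P[...,0]-c[0],P[...,1]-c[1])<r)
    ys,xs=np.where(m)
    if m.sum(): print(m.sum(),P[m].min(0),P[m].max(0),P[m].mean(0),xs.min(),xs.max(),ys.min(),ys.max())
box(.118,.135,(.534,-.11),.05); box(.1,.118,(.609,-.187),.03)
E
```

```text
clock: 2.15
ee_pos: [0.6086, -0.1852, 0.4045]
tcp_rot: [-1.571, 0.001, -0.795]
contact_force: [1.1, -0.4, -0.5]
grip_width: 1.002
[ 0.60867269 -0.18523447  0.40467832] [-1.57094037e+00  8.49188938e-04 -7.95169281e-01] [-4.03986458e-01  4.10867644e-01  1.42717000e+00  1.97589442e-04
  1.30439497e+00 -1.17966566e+00]
4582 [ 0.50548338 -0.13806286  0.11805379] [ 0.5624094  -0.08142266  0.12994813] [ 0.53394944 -0.10926494  0.12675251] 243 316 33 112
488 [ 0.59783695 -0.19755272  0.1004441 ] [ 0.6185552  -0.17661688  0.111579  ] [ 0.60777953 -0.1865215   0.10913092] 266 290 193 218
```

View pics/w1.png

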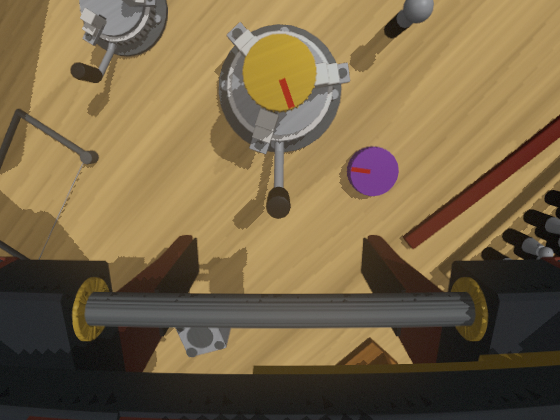

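The lid is centred at about (0.534,-0.1095) and the lever grip at about (0.608,-0.187), pixel (278,202). The descent between the fingers is clear. I'll descend, cage the grip and work out the arc.

```bash
python3 -m jog '[1,-1,-2,-50,0,0,0, 1,-1,-2,-100,0,0,0, 1,-1,-2,-146,0,0,0, 0.8,-1,-2,-146,0,0,0, 0.5,-1,-2,-146,0,0,0, 0.32,-1,-2,-146,0,0,0, 0.32,-1,-2,-146,0,0,0, 0.32,-1,-2,-146,0,0,0]' 10
python3 - <<'E'
from h import *
print(read_state()['ee_pos'],read_state()['tcp_rot'],read_state()['contact_force'])
C=np.array([.534,-.1095]);a0=np.arctan2(-.0775,.074)
p=lambda a:C+.108*np.array([np.cos(a),np.sin(a)])
for s in np.arange(0,1.21,.05): print(round(s,2),np.round((p(a0-s)-p(a0))*1000,1), 'push dir',np.round([np.sin(a0-s),-np.cos(a0-s)],2))
grab('top');t=load('top')['im'];cv2.imwrite('pics/t2.png',cv2.resize(t[150:280,230:400][:,:,::-1],(680,520),interpolation=2))
E
```

```text
clock: 3.0
ee_pos: [0.6091, -0.1892, 0.261]
tcp_rot: [-1.569, -0.004, -0.797]
contact_force: [-0.2, -0.7, 0.2]
grip_width: 0.587
[ 0.60906398 -0.18915518  0.26096684] [-1.56942282 -0.00364173 -0.79666846] [-0.2178385  -0.69737476  0.16681306]
0.0 [0. 0.] push dir [-0.72 -0.69]
0.05 [-4.  -3.6] push dir [-0.76 -0.65]
0.1 [-8.2 -7.1] push dir [-0.79 -0.61]
0.15 [-12.5 -10.3] push dir [-0.82 -0.57]
0.2 [-17.  -13.3] push dir [-0.85 -0.53]
0.25 [-21.6 -16. ] push dir [-0.87 -0.49]
0.3 [-26.4 -18.6] push dir [-0.9  -0.45]
0.35 [-31.3 -20.8] push dir [-0.92 -0.4 ]
0.4 [-36.3 -22.9] push dir [-0.94 -0.35]
0.45 [-41.4 -24.7] push dir [-0.95 -0.31]
0.5 [-46.6 -26.2] push dir [-0.97 -0.26]
0.55 [-51.8 -27.5] push dir [-0.98 -0.21]
0.6 [-57.1 -28.5] push dir [-0.99 -0.16]
0.65 [-62.5 -29.2] push dir [-0.99 -0.11]
0.7 [-67.9 -29.7] push dir [-1.   -0.06]
0.75 [-73.3 -29.9] push dir [-1.   -0.01]
0.8 [-78.7 -29.8] push dir [-1.    0.04]
0.85 [-84.  -29.5] push dir [-1.    0.09]
0.9 [-89.4 -28.9] push dir [-0.99  0.14]
0.95 [-94.7 -28. ] push dir [-0.98  0.19]
1.0 [-100.   -26.9] push dir [-0.97  0.24]
1.05 [-105.2  -25.5] push dir [-0.96  0.28]
1.1 [-110.4  -23.8] push dir [-0.94  0.33]
1.15 [-115.4  -21.9] push dir [-0.93  0.38]
1.2 [-120.4  -19.7] push dir [-0.91  0.42]
```

```bash
python3 -m jog '[0.32,0,1,0,0,0,0, 0.32,0,1,0,0,0,0, 0.32,0,1,0,0,0,0, 0.32,0,1,0,0,0,0, 0.32,-4,-2.6,0,0,0,-0.05, 0.32,-8.2,-6.1,0,0,0,-0.1, 0.32,-12.5,-9.3,0,0,0,-0.15, 0.32,-17,-12.3,0,0,0,-0.2, 0.32,-21.6,-15,0,0,0,-0.25, 0.32,-26.4,-17.6,0,0,0,-0.3, 0.32,-31.3,-19.8,0,0,0,-0.35, 0.32,-36.3,-21.9,0,0,0,-0.4, 0.32,-41.4,-23.7,0,0,0,-0.45, 0.32,-46.6,-25.2,0,0,0,-0.5, 0.32,-46.6,-25.2,0,0,0,-0.5]'
python3 - <<'E'
from h import *
grab('wrist','w3.png');print(read_state()['ee_pos'])
E
```

```text
clock: 4.55
ee_pos: [0.5617, -0.2139, 0.2585]
tcp_rot: [-1.57, 0.0, -1.298]
contact_force: [2.2, 1.1, -1.6]
grip_width: 0.321
[ 0.56179216 -0.21390366  0.25851298]
```

View pics/w3.png

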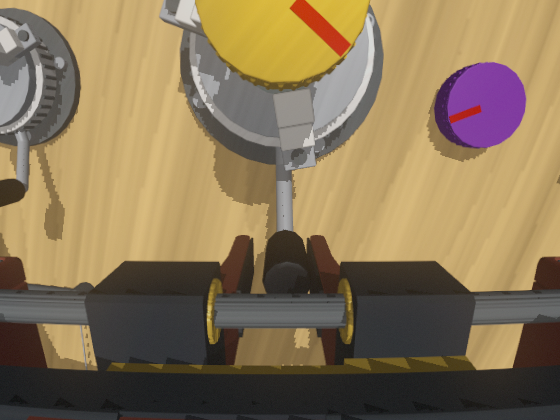

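The grip is caged between the fingertips at about (288,265) and the lever is following, with the jar and lid undisturbed. I'll keep going and watch the force.

```bash
python3 -m jog '[0.32,-5.2,-1.3,0,0,0,-0.05, 0.32,-10.5,-2.3,0,0,0,-0.1, 0.32,-15.9,-3,0,0,0,-0.15, 0.32,-21.3,-3.5,0,0,0,-0.2]'
python3 -m jog '[0.32,-2.7,0,0,0,0,-0.025, 0.32,-5.4,0,0,0,0,-0.05]'
python3 -m jog '[0.32,-2.7,0,0,0,0,-0.025]'
python3 -m jog '[0.32,-2.7,0.1,0,0,0,-0.025]'
```

```text
clock: 5.0
ee_pos: [0.5415, -0.2173, 0.2586]
tcp_rot: [-1.568, 0.0, -1.498]
contact_force: [5.7, 3.7, -3.7]
grip_width: 0.315
clock: 5.2
ee_pos: [0.5359, -0.2176, 0.2586]
tcp_rot: [-1.569, -0.0, -1.547]
contact_force: [5.9, 2.2, -4.3]
grip_width: 0.319
clock: 5.3
ee_pos: [0.5333, -0.2175, 0.2586]
tcp_rot: [-1.568, 0.0, -1.572]
contact_force: [6.6, 2.1, -2.7]
grip_width: 0.32
clock: 5.4
ee_pos: [0.5307, -0.2175, 0.2586]
tcp_rot: [-1.568, -0.0, -1.597]
contact_force: [6.9, 2.5, -4.3]
grip_width: 0.321
```

```bash
python3 -m jog '[0.32,-2.7,0.2,0,0,0,-0.025]'
python3 -m jog '[0.32,-2.7,0.3,0,0,0,-0.025]'
python3 -m jog '[0.32,-2.7,0.3,0,0,0,-0.025,0.32,-2.7,0.3,0,0,0,-0.025]'
python3 -m jog '[0.32,-2,0.3,0,0,0,-0.02,0.32,-2,0.3,0,0,0,-0.02]'
```

```text
clock: 5.5
ee_pos: [0.5282, -0.2174, 0.2587]
tcp_rot: [-1.567, -0.0, -1.622]
contact_force: [7.5, 2.2, -5.4]
grip_width: 0.319
clock: 5.6
ee_pos: [0.5258, -0.2172, 0.2587]
tcp_rot: [-1.567, -0.0, -1.647]
contact_force: [9.1, 1.8, -6.2]
grip_width: 0.32
clock: 5.8
ee_pos: [0.5231, -0.217, 0.2588]
tcp_rot: [-1.567, -0.001, -1.672]
contact_force: [7.5, 0.8, -5.4]
grip_width: 0.322
clock: 6.0
ee_pos: [0.5215, -0.2169, 0.2589]
tcp_rot: [-1.566, -0.001, -1.692]
contact_force: [9.2, 1.1, -6.9]
grip_width: 0.321
```

```bash
python3 -m jog '[0.32,-2,0.3,0,0,0,-0.02,0.32,-2,0.3,0,0,0,-0.02]'
python3 -m jog '[0.32,-1.5,0.2,0,0,0,-0.015,0.32,-1.5,0.2,0,0,0,-0.015]'
python3 - <<'E'
from h import *
grab('wrist','w4.png')
P=cloud('wrist');print(P[230:300:10,285])
E
```

```text
clock: 6.2
ee_pos: [0.5198, -0.2167, 0.259]
tcp_rot: [-1.565, -0.001, -1.712]
contact_force: [10.1, 1.0, -6.1]
grip_width: 0.319
clock: 6.4
ee_pos: [0.5185, -0.2165, 0.259]
tcp_rot: [-1.564, -0.001, -1.727]
contact_force: [11.2, 0.3, -7.3]
grip_width: 0.324
[[ 0.52495085 -0.20599861  0.06967628]
 [ 0.52461916 -0.20575818  0.0863785 ]
 [ 0.52433164 -0.20567697  0.09999276]
 [ 0.52399164 -0.2065632   0.10932198]
 [ 0.52332131 -0.21087897  0.10997825]
 [ 0.52261742 -0.21549244  0.11011599]
 [ 0.52186623 -0.22050533  0.10965808]]
```

View pics/w4.png

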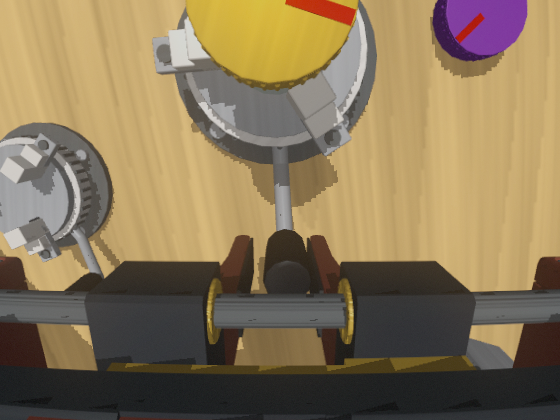

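The grip is now at about (0.521,-0.217), so the sleeve has turned about 0.88 rad with 11 N at the grip. The jaws touch the jar, so it's clamped. I'll back off, rise clear and move over the lid.

```bash
python3 -m jog '[0.36,2.5,-0.4,0,0,0,0, 0.36,2.5,-0.4,0,0,0,0, 0.36,2.5,-0.4,40,0,0,0, 0.6,2.5,0,85,0,0,0, 1,8,50,85,0,0,0, 1,16,107,85,0,0,0, 1,16,107,85,0,0,0, 1,16,107,85,0,0,0,1,16,107,85,0,0,0,1,16,107,85,0,0,0]'
python3 - <<'E'
from h import *
grab('wrist','w5.png');s=read_state();print(s['ee_pos'],s['tcp_rot'],s['q'],s['contact_force'])
def fit(n):
    P=cloud(n)
    m=(P[...,2]>.121)&(P[...,2]<.133)&(np.hypot(P[...,0]-.534,P[...,1]+.1095)<.04)
    (x,y),r=cv2.minEnclosingCircle((P[m][:,:2]*1000).astype(np.float32)); print(n,m.sum(),x,y,r,np.median(P[m][:,2]))
fit('wrist'); grab('side');fit('side')
E
```

```text
clock: 7.45
ee_pos: [0.5318, -0.1102, 0.3434]
tcp_rot: [-1.571, -0.001, -1.728]
contact_force: [-0.5, 0.1, 0.0]
grip_width: 0.961
[ 0.53184272 -0.11029683  0.34337699] [-1.57138800e+00 -3.65525855e-04 -1.72829561e+00] [-3.31509488e-01  3.43206811e-01  1.70606306e+00 -5.20807819e-04
  1.09284230e+00 -1.73770429e-01] [-0.1811299   0.2377994  -0.21553696]
wrist 5778 534.1849365234375 -108.93879699707031 28.42262840270996 0.12667244418494594
side 264 532.8096313476562 -110.944580078125 30.85554313659668 0.1270330030524472
```

View pics/w5.png

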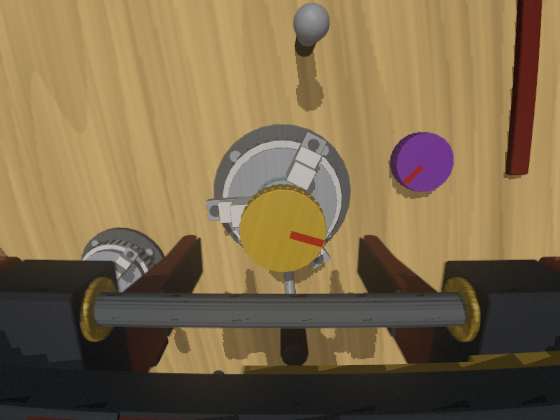

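The lid, at pixel (283,230), sits centred between the fingers, and its centre is (0.534,-0.1095). The lever's grip at (293,345) is clear. I'll descend and grip.

```bash
python3 -m jog '[1,2,1,-30,0,0,0, 1,2,1,-50,0,0,0, 1,2,1,-64,0,0,0, 1,2,1,-64,0,0,0]'
python3 -m jog '[0.5,0,0,0,0,0,0, 0.5,0,0,0,0,0,0, 0.5,0,0,0,0,0,0, 0.5,0,0,0,0,0,0, 0.5,0,0,0,0,0,0, 0.5,0,0,0,0,0,0, 0.5,0,0,0,0,0,0, 0.5,0,0,0,0,0,0]' 55
```

```text
clock: 7.95
ee_pos: [0.533, -0.1085, 0.2777]
tcp_rot: [-1.575, 0.001, -1.728]
contact_force: [-0.5, -0.3, -0.0]
grip_width: 1.001
clock: 8.75
ee_pos: [0.5339, -0.108, 0.2801]
tcp_rot: [-1.571, -0.0, -1.727]
contact_force: [-2.1, -0.9, 6.0]
grip_width: 0.635
```

```bash
python3 -m jog '[0.5,0,0,0,0,0,0.05, 0.5,0,0,0,0,0,0.1, 0.5,0,0,0,0,0,0.15, 0.5,0,0,0,0,0,0.2, 0.5,0,0,0,0,0,0.25]'
python3 - <<'E'
from h import *
print(read_state()['ft_torque']); grab('wrist','w6.png')
E
```

```text
clock: 9.25
ee_pos: [0.5342, -0.1079, 0.2801]
tcp_rot: [-1.57, 0.0, -1.475]
contact_force: [-0.7, 0.5, 5.0]
grip_width: 0.633
[ 0.07403693  0.26385152 -0.32418182]
```

View pics/w6.png

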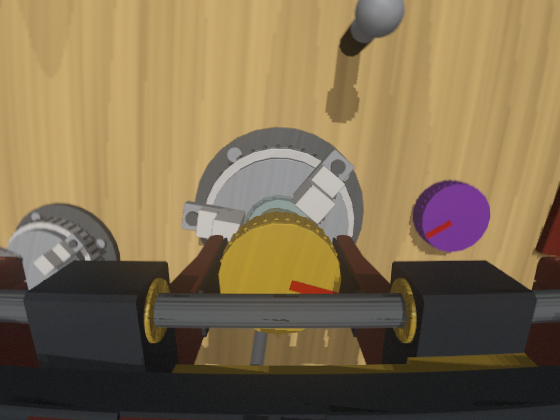

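The lid turns with the fingers (stripe steady relative to them at about (312,289)), with 0.32 N m. I'll check from the side that the jar itself isn't turning.

```bash
python3 - <<'E'
from h import *
a=cv2.imread('pics/side0.png'); grab('side','s6.png'); b=cv2.imread('pics/s6.png')
c=lambda i:cv2.resize(i[215:285,265:345],(400,350),interpolation=2)
cv2.imwrite('pics/s6c.png',np.hstack([c(a),c(b)]))
E
```

```text
(no output)
```

View pics/s6c.png

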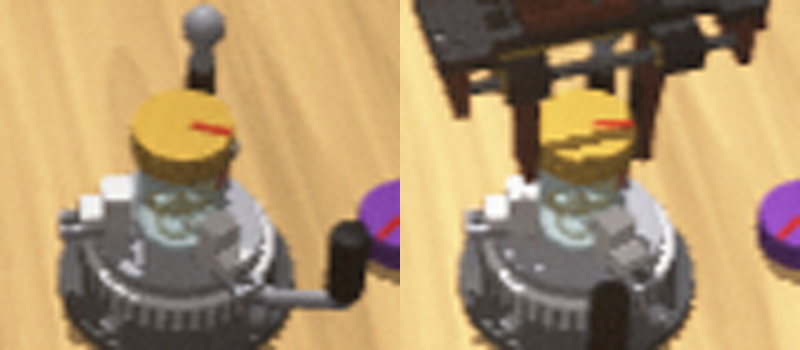

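The red tag is in the same place, (221,172) before and (222,175) after, so the jar is held while the lid turns. I'll finish unscrewing, allowing for the 1 mm climb.

```bash
python3 -m jog '[0.5,0,0,0,0,0,0.06, 0.5,0,0,0,0,0,0.12, 0.5,0,0,0,0,0,0.18, 0.5,0,0,0,0,0,0.24, 0.5,0,0,0.3,0,0,0.3, 0.5,0,0,0.7,0,0,0.36, 0.5,0,0,1,0,0,0.42, 0.5,0,0,1,0,0,0.48, 0.5,0,0,1,0,0,0.54]'
python3 -m jog '[0.5,0,0,0,0,0,0.06, 0.5,0,0,0,0,0,0.12, 0.5,0,0,0,0,0,0.18, 0.5,0,0,0,0,0,0.24, 0.5,0,0,0,0,0,0.3, 0.5,0,0,0,0,0,0.36, 0.5,0,0,0,0,0,0.41, 0.5,0,0,0,0,0,0.41, 0.5,0,0,0,0,0,0.41]'
python3 - <<'E'
from h import *
print(read_state()['ft_torque']);grab('side','s7.png'); b=cv2.imread('pics/s7.png')
grab('wrist');w=load('wrist')['im'][:,:,::-1]
cv2.imwrite('pics/s7c.png',np.hstack([cv2.resize(b[215:285,265:345],(400,350),interpolation=2),cv2.resize(w[150:380,140:400],(396,350))]))
E
```

```text
clock: 10.25
ee_pos: [0.5338, -0.1078, 0.2805]
tcp_rot: [-1.571, 0.0, -0.934]
contact_force: [-1.1, -0.6, 1.1]
grip_width: 0.631
clock: 11.15
ee_pos: [0.5335, -0.1079, 0.2805]
tcp_rot: [-1.572, 0.001, -0.528]
contact_force: [-3.3, -1.7, 3.3]
grip_width: 0.637
[-0.25769851  0.45048617  0.10472336]
```

View pics/s7c.png

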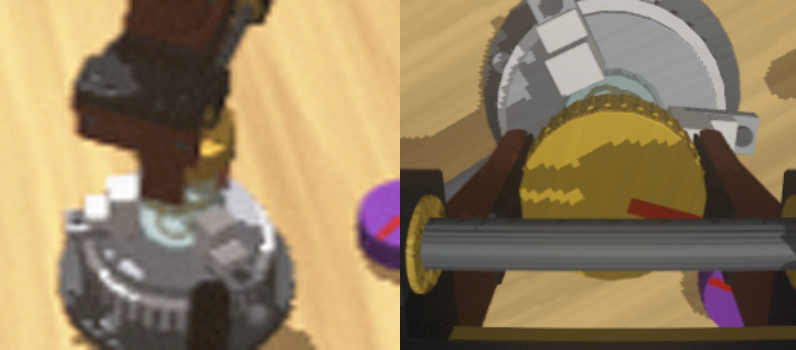

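The lid followed the fingers through the full 1.2 rad (its stripe is at the same place between them), and the tag hasn't moved. I'll lift a little, check the force, then lift the rest.

```bash
python3 -m jog '[0.5,0,0,1.5,0,0,0, 0.5,0,0,3,0,0,0, 0.5,0,0,4,0,0,0]'
python3 - <<'E'
from h import *
print(read_state()['contact_force'],read_state()['ft_torque'])
E
```

```text
clock: 11.55
ee_pos: [0.5336, -0.108, 0.2843]
tcp_rot: [-1.571, 0.001, -0.527]
contact_force: [-3.5, -2.8, -3.1]
grip_width: 0.63
[-3.51369131 -2.78971952 -3.10178448] [-0.43528632  0.50072499  0.02454018]
```

Little vertical load, so the lid is free.

```bash
python3 -m jog '[0.5,0,0,4,0,0,0, 0.5,0,0,8,0,0,0, 0.5,0,0,12,0,0,0, 0.5,0,0,17,0,0,0, 0.5,0,0,22,0,0,0, 0.5,0,0,27,0,0,0, 0.5,0,0,31,0,0,0, 0.5,0,0,31,0,0,0, 0.5,0,0,31,0,0,0, 0.5,0,0,31,0,0,0]'
python3 - <<'E'
from h import *
grab('side','s8.png');grab('wrist'); b=cv2.imread('pics/s8.png');w=load('wrist')['im'][:,:,::-1]
cv2.imwrite('pics/s8c.png',np.hstack([cv2.resize(b[205:285,255:345],(400,355),interpolation=2),cv2.resize(w[150:380,140:400],(400,355))]))
P=cloud('wrist');m=(P[...,2]>.13)&(P[...,2]<.18)&(np.hypot(P[...,0]-.534,P[...,1]+.109)<.035);Q=P[m]
print(np.percentile(Q[:,2],[5,50,95]),read_state()['ft_torque'])
T=Q[np.abs(Q[:,2]-np.median(Q[:,2]))<.004];print(np.linalg.lstsq(np.c_[T[:,:2],np.ones(len(T))],T[:,2],rcond=None)[0])
E
```

```text
clock: 12.55
ee_pos: [0.5338, -0.1079, 0.3154]
tcp_rot: [-1.571, 0.0, -0.527]
contact_force: [0.3, -0.4, -0.8]
grip_width: 0.637
[0.14850119 0.16170424 0.17052795] [-0.06109545  0.01104479  0.03515743]
[ 0.0095933  -0.00422764  0.15622681]
```

View pics/s8c.png

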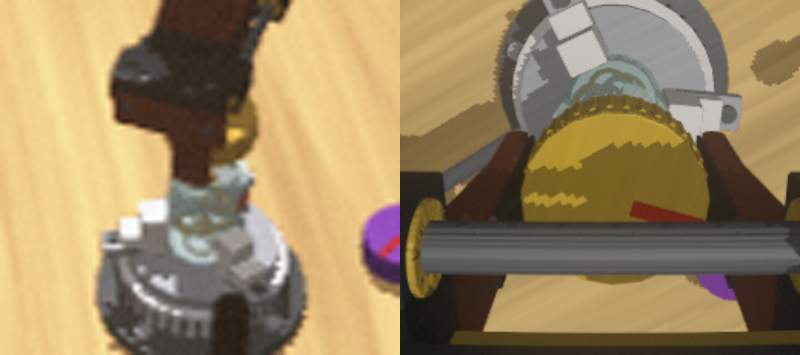

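The lid is off and level. Its top is at 0.162 m, so its centre is about 32 mm above the rim. The jar stands in the jaws with its tag still in place.

```bash
python3 -c "
from workcell import ctrl; print(ctrl.job_done())"
```

```text
the job is handed in; nothing more can be done
None
```

I clamped the jar, unscrewed the brass lid and lifted it off, then handed the job in at about 12.7 s on the robot's clock. No verdict is reported.

- **Clamping:** I swung the lever clockwise about 0.88 rad, until it took about 11 N at the grip, then let go. I had no direct reading of the jaw forces. The evidence for a firm hold is the lever force and the jar staying put.
- **Unscrewing:** I gripped the lid with 55 N and turned it 1.2 rad counter-clockwise. The torque was about 0.32 N m at the start and dropped to near zero once the threads were free. The jar's red tag looked unmoved in the side pictures during unscrewing and after the lift.
- **Final checks:** The lid is held level (tilt about 0.01 rad), about 32 mm above the rim and within about 2 mm of the jar's axis. The outside force on the tool is under 1 N, so the lid is not touching the jar. I didn't go near the bystanders or measure them again at the end; those in view in the late pictures looked undisturbed.

No check failed. There was a 6 to 7 N downward force on the tool while I pushed the lever, and I put it down to friction on the grip.

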